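# Square up and clamp a set of bean-sizing screens

### The arm

A 7-joint arm with a two-finger parallel gripper is mounted at the origin on the work surface. World frame = base frame: x ahead of the robot, y to its left, z up, the work surface at z = 0. Lengths are in m, angles in rad, forces in N, time in s.
With the tool pointing down it reaches from about 0.4 to 0.85 m from the base axis. Payload 10.4 kg.
Tool frame: the origin (TCP) lies on the front face of the gripper's body, between the roots of the fingers; the fingertips stand 70 mm ahead of it and the grasp point (between the pads) lies 51 mm ahead of it; y points along the fingers, z is the direction in which the jaws open and shut, and the axes are right-handed (so a half turn about y gives the same grasp; the last joint's range is limited). The gripper opens to 87 mm and grips with 3 to 60 N. Pads are 19 mm wide; open, the fingers measure 117 mm over their backs; the gripper's body (75 mm by 190 mm) begins 51 mm behind the grasp point.
Start: joints at [-1.139, 0.332, -0.065, 1.46, 0.022, 1.35, -0.088], TCP at [0.275, 0.561, 0.292] pointing down, gripper open.
Joint ranges: [-2.6, 2.6], [-0.5, 2.12], [-1.47, 1.34], [0.16, 2.42], [-1.27, 4.41], [0.06, 2.06], [-2.6, 2.6]. Speed limits (rad/s): [2.22, 2.22, 2.79, 2.79, 3.14, 3.14, 3.14].

### API

Orientations are given as a unit quaternion [x, y, z, w].
In Python, from bench import * gives the robot as it stands. The module is installed in compiled form; this text tells all that it offers.
- The arm moves only by the shell command python3 -m pendant 'ROWS' [FORCE]. ROWS is JSON, a list of rows, each an object with "dp": the shift along the world's x, y, z in mm, a list of three; "angular": the turn, a rotation vector about the world's x, y, z in degrees, a list of three; "jaw": the closure in counts, from 0 (fully open) to 255 (shut). A call has 1 to 12 rows; each row shifts and turns the commanded pose from where the row before left it; what a row does not reach is not made up. A row lasts 1/10 s, in which the tool goes at most 50 mm and 8.59 degrees, less where a joint would pass 70% of its speed; a pose out of reach is approached as far as the arm can. A call is refused whole if a number of a shift passes 50 or a number of a turn 8.59, either way. A call with a gripper value outside its range is refused whole. The fingers move at their own pace and stop on an object; FORCE is the grip in N (left out, the last holds). Time passes only in rows, so rows that do not move let the fingers close. It gives the time, the measured TCP pose, the force and the opening at its end, in the units of the state.
- read_state(): the state, without advancing time (a new reading comes with each control period).
- camera(name): name is "scene" or "top" or "wrist"; returns (picture, depth): 400x640x3 uint8, red, green, blue; 400x640 float32, m along the optical axis (not along the pixel's ray), 0 where there is no reading.
- get_calibration(name): a dict with "K" (3x3 intrinsics, pixels), "dist" ([k1, k2, p1, p2, k3] as OpenCV has them; the pictures are not rectified), "extrinsics" (4x4, takes a point from world to camera coordinates). Camera axes: x right, y up, looking along -z (the intrinsics and any distortion apply to the point x, -y, -z); pixel columns grow to the right and rows downward; lengths in m; the calibration is good to about 2 mm. A picture is of the moment at which its call begins: read the wrist's pose just before it. get_calibration takes no time and is no camera call; for the wrist camera it gives the pose at the moment of the call.
- close_job(): hands the job in, once; it reports no verdict.
The state is a dict: "time": time; "joint_positions": joint angles; "joint_vel": joint speeds; "joint_torque": joint torques, N m; "ee_pos": TCP position; "eef_rot": TCP orientation; "ft_force": force on the tool from outside, world axes, zero at the start; "torque": the same for the moment, N m; "width": finger opening in m.
Only numpy, scipy, OpenCV 4.12 (cv2) and the standard library are available. Lean on these libraries where they do the work, as an engineer would, in place of code of your own. Each camera call takes 0.05 s, during which the arm holds its last target.

### The job

The three perforated sizing screens lying in the grey clamp block have slid askew. With the clamp lever still open, gently tap the screens until all three lie square and flush against the two far and the two left locating pins of the block; then swing the clamp lever over and press it down until its foot, whose screw may be set at any height, grips the stack firmly, without forcing it. Leave the other things on the table where they are.

Things in the scene. Friction and masses are not known exactly. Their poses are not given: they have to be found in the camera images.
- clamp: Grey clamp block fixed to the table. Origin on the table, under the centre of the squared stack; x away from the robot (yaw at most 0.3 rad), y left, z up. Stack floor 15 mm high, x -48 to 60, y -40 to 50 mm: at the front (-x) and right (-y), where there are no pins, screens overhang it 10 mm or more and fingers can reach below their edges.
- far_pins (a point): Midway between the two far locating pins, on the line the screens' far edges belong against, at the pins' tops: (60, 2, 40) mm in the clamp frame. Upright steel pins, 12 mm thick, tops 40 mm above the table, axes at x = 66, y = -32 and 36 mm in the clamp frame.
- left_pins (a point): Midway between the two left locating pins, on the line the screens' left edges belong against, at the pins' tops: (2, 50, 40) mm in the clamp frame. Same pins, axes at y = 56, x = -38 and 42 mm in the clamp frame.
- lever (a joint): Clamp lever angle: 0 = level across the stack towards -y of the clamp (hard stop); grows as its free end swings up and over to +y (1.57 upright, stop at 2.3); starts 1.75 to 2.15, leaning to +y. Stiff hinge: it stays where left and takes about 4 N at its end. Its foot meets the flush stack somewhere between 0.25 and 0.03 rad, as the foot's screw happens to be set.
- lever_foot (a point): Point on the lever's mid-plane, 80 mm from the hinge, where a screw carries a round rubber foot, 14 mm wide, on the under side (facing the stack when shut). The screw setting is unknown: the foot's end lies 23 to 39 mm under this point. Once it touches the stack, 7 to 12 N at the lever's end grips it firmly and the hinge holds that; over 20 N is too much.
- lever_hinge (a point): Hinge axis of the lever, parallel to the clamp's x, at (0, 80, 50) mm in the clamp frame, between two steel cheeks (x -24 to 24, y 62 to 102 mm, 64 mm high).
- lever_tip (a point): Middle of the lever's free end, 190 mm from the hinge. The lever is a steel bar 24 mm wide (along the clamp's x), 10 mm thick; its last 64 mm are a round black grip, 16 mm thick.
- screen_bottom: Lowest of the three stacked sizing screens: perforated aluminium plate 120 (its x) x 100 (its y) x 5 mm (4 mm sheet with rounded rim, on 1 mm pips), loose, about 120 g; origin at the centre of its underside. Flush when its origin is at (0, 0, 15) mm of the clamp frame with equal yaw; starts 4 to 16 mm out towards -x and -y of the clamp, a little skewed.
- screen_middle: Middle one of the three stacked sizing screens: perforated aluminium plate 120 (its x) x 100 (its y) x 5 mm (4 mm sheet with rounded rim, on 1 mm pips), loose, about 120 g; origin at the centre of its underside. Flush when its origin is at (0, 0, 20) mm of the clamp frame with equal yaw; starts 4 to 16 mm out towards -x and -y of the clamp, a little skewed.
- screen_top: Uppermost of the three stacked sizing screens: perforated aluminium plate 120 (its x) x 100 (its y) x 5 mm (4 mm sheet with rounded rim, on 1 mm pips), loose, about 120 g; origin at the centre of its underside. Flush when its origin is at (0, 0, 25) mm of the clamp frame with equal yaw; starts 4 to 16 mm out towards -x and -y of the clamp, a little skewed.
- spare_screen: Bystander: smaller single screen, 90 x 90 x 5 mm, flat on the table left of the block, under the open lever; origin under its centre.
- cup: Bystander: white cup, 84 mm wide, 70 mm high, front left of the block; origin under its centre.
- jar: Bystander: amber jar with a lid, 60 mm wide, 95 mm high, behind the block; origin under its centre.
- brush: Bystander: brush, 170 mm long along its x, flat on the table right of the block; origin under its middle.
- spoon: Bystander: spoon, 160 mm long along its x, flat on the table, behind and right of the block; origin under its middle.
Mind the look-alikes: they are no part of the job. What is shaped like the screen_middle but blue or orange is not meant.

How it is judged:
On the way:
1. all three screens lie flush against both pairs of pins (within 3 mm, 0.04 rad) while the lever is still open (over 0.6 rad) (x of screen_bottom in the frame of clamp between -0.003 and 0.003 m and y of screen_bottom in the frame of clamp between -0.003 and 0.003 m and z of screen_bottom in the frame of clamp between 0.012 and 0.018 m and angle between the x axis of each of screen_bottom, screen_middle, screen_top and the x axis of clamp, either way round below 0.04 rad and x of screen_middle in the frame of clamp between -0.003 and 0.003 m and y of screen_middle in the frame of clamp between -0.003 and 0.003 m and z of screen_middle in the frame of clamp between 0.017 and 0.023 m and x of screen_top in the frame of clamp between -0.003 and 0.003 m and y of screen_top in the frame of clamp between -0.003 and 0.003 m and z of screen_top in the frame of clamp between 0.022 and 0.028 m and value of joint lever above 0.6 rad), for 0.2 s.
At the end, for the whole second after the job is handed in: The lever is down (below 0.35 rad) and left gripping, its foot pressing on the top screen with over 4 N, and all three screens lie stacked in the block in their order, at rest, each within 3 mm of flush against both pairs of pins and within 0.04 rad of square (value of joint lever below 0.35 rad and contact force between clamp and screen_top above 4 N and x of screen_bottom in the frame of clamp between -0.003 and 0.003 m and y of screen_bottom in the frame of clamp between -0.003 and 0.003 m and z of screen_bottom in the frame of clamp between 0.012 and 0.018 m and angle between the x axis of each of screen_bottom, screen_middle, screen_top and the x axis of clamp, either way round below 0.04 rad and x of screen_middle in the frame of clamp between -0.003 and 0.003 m and y of screen_middle in the frame of clamp between -0.003 and 0.003 m and z of screen_middle in the frame of clamp between 0.017 and 0.023 m and x of screen_top in the frame of clamp between -0.003 and 0.003 m and y of screen_top in the frame of clamp between -0.003 and 0.003 m and z of screen_top in the frame of clamp between 0.022 and 0.028 m and linear speed of each of screen_bottom, screen_middle, screen_top below 0.01 m/s); the robot touches nothing.
It fails at once if the fingers press on a screen with more than 40 N (contact force between the fingers and screen_bottom above 40 N or contact force between the fingers and screen_middle above 40 N or contact force between the fingers and screen_top above 40 N).
It fails at once if the lever or block is forced with more than 60 N (contact force between the fingers and clamp above 60 N).
It fails at once if the top screen is squeezed by the clamp with more than 40 N (contact force between clamp and screen_top above 40 N).
It fails at once if a bystander is moved more than 25 mm (distance of any of spare_screen, cup, jar, brush, spoon from where it was at the start of the episode above 0.025 m).
It also fails if it takes over 72 s, if anything falls off the work surface, if the arm or the gripper's body presses on something with over 40 N, if the wrist force passes 120 N, or if a joint passes its speed limit or range.

## Working session

There is one attempt and no reset: what is moved stays moved. The work goes in short steps, Python scripts to look and compute and a shell command to move; the robot and the scene stay as the last step left them, time stands still between calls to the robot, and variables do not carry over. Pictures are saved under pics/ and viewed, and the job is handed in when it is done.

```bash
mkdir -p pics; ls
python3 - <<'E'
from bench import *
import cv2, numpy as np
s=read_state(); print({k:np.round(v,3) for k,v in s.items()})
for n in ("scene","top"):
    p,d=camera(n); c=get_calibration(n)
    print(n,np.round(c["K"],1).tolist(),np.round(c["dist"],4),np.round(c["extrinsics"],3).tolist())
    cv2.imwrite(f"pics/{n}0.png",p[:,:,::-1]); np.savez(f"{n}0.npz",p=p,d=d,K=c["K"],dist=c["dist"],E=c["extrinsics"])
E
```

```text
pics
{'time': np.float64(0.0), 'joint_positions': array([-1.139,  0.333, -0.065,  1.461,  0.022,  1.35 , -0.089]), 'joint_vel': array([-0.001,  0.002, -0.001,  0.   ,  0.001, -0.   , -0.   ]), 'joint_torque': array([-1.0000e-03, -6.2327e+01,  2.4000e-02, -3.8990e+01, -6.2000e-02,
        4.0000e-02,  0.0000e+00]), 'ee_pos': array([0.274, 0.561, 0.291]), 'eef_rot': array([ 0.689, -0.159,  0.159, -0.688]), 'ft_force': array([ 0.047, -0.531,  0.914]), 'torque': array([-0.022, -0.092, -0.005]), 'width': np.float64(0.087)}
scene [[462.4, 0.0, 322.4], [0.0, 462.4, 197.0], [0.0, 0.0, 1.0]] [-0.1069  0.      0.      0.      0.    ] [[0.118, 0.993, 0.017, -0.012], [-0.608, 0.059, 0.792, 0.251], [0.785, -0.104, 0.611, -1.542], [0.0, 0.0, 0.0, 1.0]]
top [[410.4, 0.0, 320.0], [0.0, 410.4, 198.0], [0.0, 0.0, 1.0]] [-0.098  0.     0.     0.     0.   ] [[0.025, -0.999, -0.024, -0.033], [0.986, 0.021, 0.168, -0.515], [-0.167, -0.028, 0.985, -1.028], [0.0, 0.0, 0.0, 1.0]]
```

View pics/scene0.png

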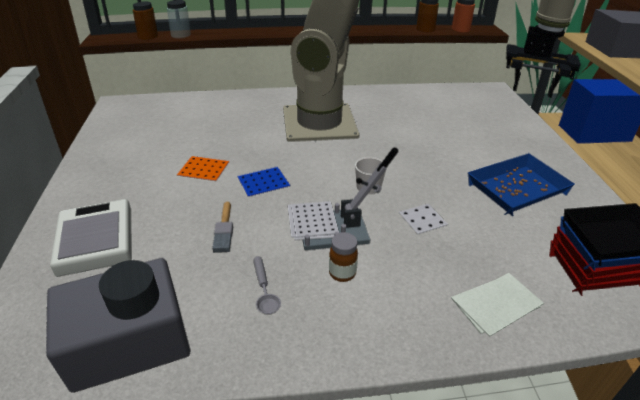

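View pics/top0.png

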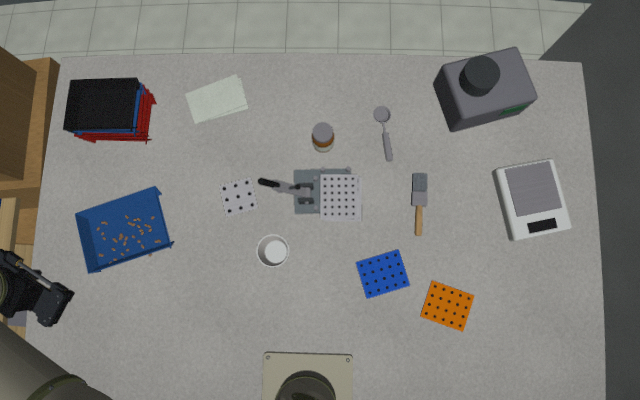

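The scene view shows the clamp block with the white screens at about (320,225) and the open lever at (375,180). In the top view the screens are at (342,197), the lever tip at (262,183), the jar at (322,135), the cup at (272,250) and the spare screen at (238,197).

```bash
cat > h.py <<'E'
import numpy as np, cv2
def ray(cal,uv):
    K,dist,E=np.array(cal["K"],float),np.array(cal["dist"],float),np.array(cal["E"] if "E" in cal else cal["extrinsics"],float)
    q=cv2.undistortPoints(np.array(uv,float).reshape(-1,1,2),K,dist).reshape(-1,2)
    d=np.c_[q[:,0],-q[:,1],-np.ones(len(q))]
    R,t=E[:3,:3],E[:3,3]
    return -R.T@t, d@R      # origin, directions (depth scale)
def onz(cal,uv,z):
    o,d=ray(cal,uv); s=(z-o[2])/d[:,2]; return o+d*s[:,None]
def proj(cal,P):
    K,dist,E=np.array(cal["K"],float),np.array(cal["dist"],float),np.array(cal["E"] if "E" in cal else cal["extrinsics"],float)
    P=np.atleast_2d(P); c=P@E[:3,:3].T+E[:3,3]; c=c*[1,-1,-1]
    return cv2.projectPoints(c.reshape(-1,1,3),np.zeros(3),np.zeros(3),K,dist)[0].reshape(-1,2)
def cloud(p):
    d=p["d"]; h,w=d.shape; v,u=np.mgrid[:h,:w]
    o,r=ray(p,np.c_[u.ravel(),v.ravel()])
    P=o+r*d.reshape(-1,1); P[d.ravel()==0]=np.nan
    return P.reshape(h,w,3)
E
python3 - <<'E'
from h import *
t=dict(np.load("top0.npz")); s=dict(np.load("scene0.npz"))
cv2.imwrite("pics/topz.png",cv2.resize(t["p"][110:290,200:420,::-1],None,fx=3.6,fy=3.3,interpolation=cv2.INTER_CUBIC))
C=cloud(t)
for n,(u,v) in dict(scr=(342,197),jar=(322,130),cup=(272,250),spare=(238,197),leverend=(262,182),brush=(419,200),spoon=(386,135),table=(300,300)).items(): print(n,np.round(C[v,u],3))
print(onz(t,[(342,197),(262,182)],0.03))
E
```

```text
scr [ 0.522 -0.079  0.029]
jar [ 0.684 -0.024  0.094]
cup [0.379 0.103 0.007]
spare [0.519 0.203 0.008]
leverend [0.52  0.103 0.212]
brush [ 0.52  -0.285  0.019]
spoon [ 0.7   -0.198  0.016]
table [ 0.25   0.026 -0.005]
[[ 0.52153838 -0.07927379  0.03      ]
 [ 0.55777691  0.13501911  0.03      ]]
```

View pics/topz.png

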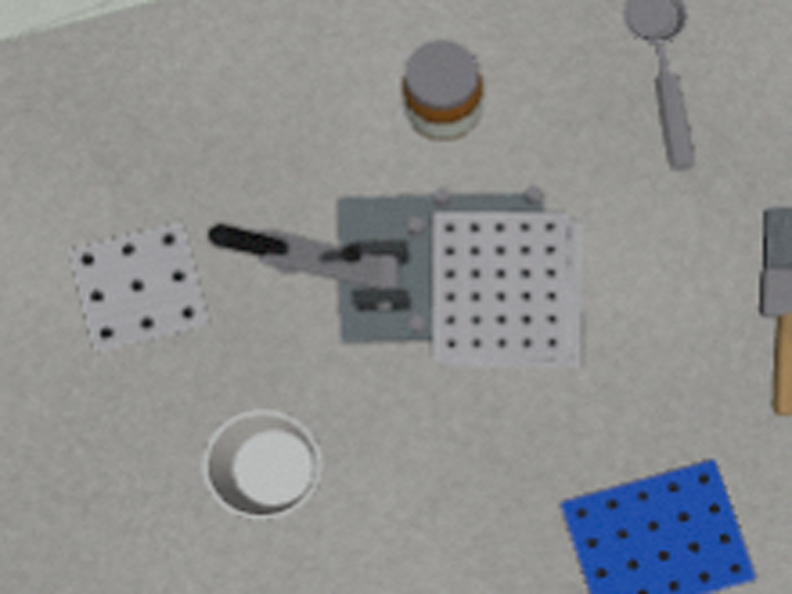

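Run:
```python
from bench import *
from h import *
from scipy.spatial.transform import Rotation as R
s=read_state(); print(np.round(R.from_quat(s["eef_rot"]).as_matrix(),3))
c=get_calibration("wrist"); E=np.array(c["extrinsics"]); print(np.round(c["K"],1).tolist(),np.round(c["dist"],3)); print("campos",-E[:3,:3].T@E[:3,3]); print(np.round(E[:3,:3],3))
t=dict(np.load("top0.npz"))
# rough clamp corners from zoom: pixel=(200+x/3.6,110+y/3.3)
q=lambda x,y:(200+x/3.6,110+y/3.3)
P=onz(t,[q(433,212),q(568,212),q(435,366),q(578,366)],0.030); print("screen corners FL,FR,NL,NR",np.round(P,4))
P=onz(t,[q(442,194),q(534,192),q(415,222),q(418,322)],0.040); print("pins far L,R, left far, near",np.round(P,4))
```

```text
[[ 0.898 -0.     0.439]
 [-0.439 -0.001  0.898]
 [ 0.    -1.    -0.001]]
[[318.2, 0.0, 320.2], [0.0, 318.2, 199.7], [0.0, 0.0, 1.0]] [-0.049  0.     0.     0.     0.   ]
campos [0.20581039 0.59390765 0.38497481]
[[ 0.44   0.898 -0.001]
 [-0.861  0.422 -0.283]
 [-0.254  0.125  0.959]]
screen corners FL,FR,NL,NR [[ 0.582  -0.0204  0.03  ]
 [ 0.584  -0.1203  0.03  ]
 [ 0.4569 -0.025   0.03  ]
 [ 0.4591 -0.1288  0.03  ]]
pins far L,R, left far, near [[ 0.5946 -0.0269  0.04  ]
 [ 0.5976 -0.0946  0.04  ]
 [ 0.5712 -0.0077  0.04  ]
 [ 0.4904 -0.012   0.04  ]]
```

```bash
python3 -m pendant '[{"dp":[10,-40,25],"angular":[0,0,2.4],"jaw":0},{"dp":[10,-40,25],"angular":[0,0,2.4],"jaw":0},{"dp":[10,-45,0],"angular":[0,0,2.4],"jaw":0},{"dp":[10,-45,0],"angular":[0,0,2.4],"jaw":0},{"dp":[10,-45,0],"angular":[0,0,2.4],"jaw":0},{"dp":[10,-45,0],"angular":[0,0,2.4],"jaw":0},{"dp":[10,-45,0],"angular":[0,0,2.4],"jaw":0},{"dp":[10,-45,0],"angular":[0,0,2.4],"jaw":0},{"dp":[10,-45,0],"angular":[0,0,2.4],"jaw":0},{"dp":[10,-45,0],"angular":[0,0,2.4],"jaw":0},{"dp":[10,-45,0],"angular":[0,0,2.4],"jaw":0},{"dp":[10,-45,0],"angular":[0,0,2.4],"jaw":0}]'
python3 -m pendant '[{"dp":[0,-40,-10],"angular":[0,0,0],"jaw":0},{"dp":[0,-40,-10],"angular":[0,0,0],"jaw":0},{"dp":[0,-20,-10],"angular":[0,0,0],"jaw":0},{"dp":[0,0,0],"angular":[0,0,0],"jaw":0},{"dp":[0,0,0],"angular":[0,0,0],"jaw":0}]'
cat > snap.py <<'E'
import sys
from bench import *
from h import *
from scipy.spatial.transform import Rotation as R
def snap(n,tag):
    c=get_calibration(n); s=read_state(); p,d=camera(n)
    o=dict(p=p,d=d,K=c["K"],dist=c["dist"],E=c["extrinsics"],tcp=s["ee_pos"],q=s["eef_rot"]); np.savez(f"{tag}.npz",**o)
    cv2.imwrite(f"pics/{tag}.png",p[:,:,::-1]); return o
if __name__=="__main__":
    snap(sys.argv[1],sys.argv[2]); s=read_state(); print(s["time"],np.round(s["ee_pos"],4),np.round(R.from_quat(s["eef_rot"]).as_matrix(),3).tolist(),np.round(s["ft_force"],2))
E
python3 snap.py wrist w1
```

```text
time: 1.3
ee_pos: [0.3944, 0.0295, 0.3421]
eef_rot: [-0.707, -0.018, 0.018, 0.707]
ft_force: [1.2, 0.3, -0.4]
width: 0.087
time: 1.8
ee_pos: [0.3944, -0.0682, 0.3122]
eef_rot: [-0.707, -0.017, 0.017, 0.707]
ft_force: [0.3, 0.8, -0.5]
width: 0.0871
1.85 [ 0.3946 -0.0676  0.3124] [[0.999, -0.0, -0.049], [0.049, 0.0, 0.999], [-0.0, -1.0, 0.0]] [ 0.49 -0.17  0.19]
```

View pics/w1.png

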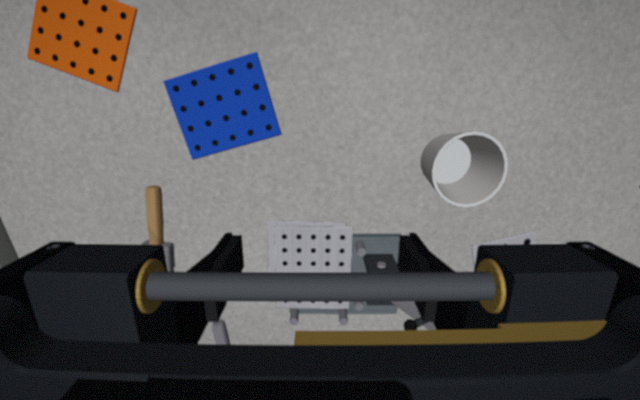

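The fingers hide the far half of the stack at (310,265). The free part of the picture lies above row 230, so I'm moving forward to bring the stack there.

```bash
python3 -m pendant '[{"dp":[40,0,0],"angular":[0,0,0],"jaw":0},{"dp":[40,0,0],"angular":[0,0,0],"jaw":0},{"dp":[40,0,0],"angular":[0,0,0],"jaw":0},{"dp":[30,0,0],"angular":[0,0,0],"jaw":0},{"dp":[0,0,0],"angular":[0,0,0],"jaw":0},{"dp":[0,0,0],"angular":[0,0,0],"jaw":0}]'
python3 snap.py wrist w2
```

```text
time: 2.45
ee_pos: [0.5448, -0.0672, 0.3116]
eef_rot: [0.707, 0.017, -0.018, -0.707]
ft_force: [-0.6, -0.5, 0.1]
width: 0.087
2.5 [ 0.5443 -0.0677  0.312 ] [[0.999, -0.001, -0.049], [0.049, -0.0, 0.999], [-0.001, -1.0, -0.0]] [-0.37  0.68 -0.49]
```

View pics/w2.png

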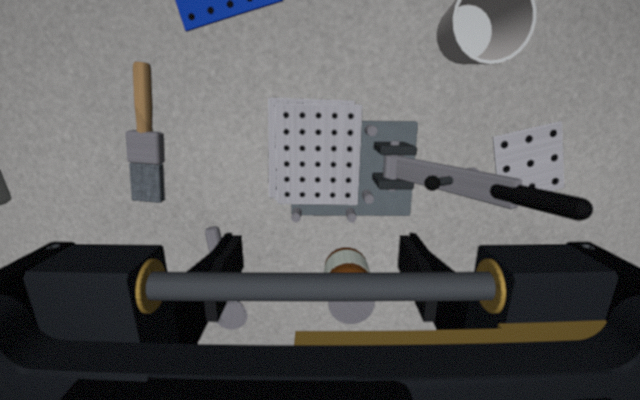

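The stack is now clear at about (317,150). Left pins show at (372,130) and (369,198), far pins at (296,214) and (350,215), the foot at (432,183) and the grip end at (585,208).

Run:
```python
from h import *
w=dict(np.load("w2.npz"))
z=cv2.resize(w["p"][85:235,250:410,::-1],None,fx=4.9,fy=4,interpolation=cv2.INTER_CUBIC)
z=cv2.resize(w["p"][85:230,250:440,::-1],None,fx=4,fy=4,interpolation=cv2.INTER_CUBIC)
cv2.imwrite("pics/w2z.png",z)
```

```text
(no output)
```

View pics/w2z.png

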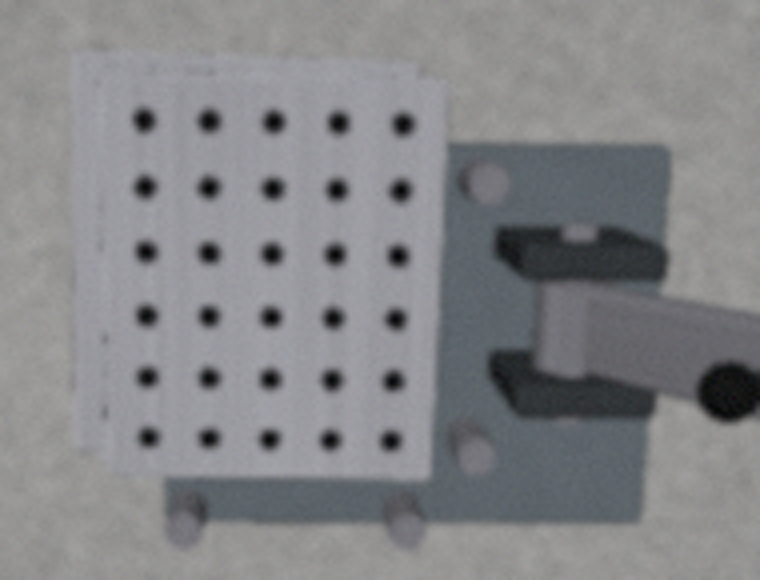

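```bash
cat >> h.py <<'E'
def fitpins(cal,uv):  # uv order: left-near, left-far, far-right, far-left
    M=np.array([[-38,56],[42,56],[66,-32],[66,36]])/1e3
    P=onz(cal,uv,0.04)[:,:2]
    a=P-P.mean(0); b=M-M.mean(0)
    yaw=np.arctan2((b[:,0]*a[:,1]-b[:,1]*a[:,0]).sum(),(a*b).sum())
    c,s=np.cos(yaw),np.sin(yaw); Rm=np.array([[c,-s],[s,c]])
    t=P.mean(0)-Rm@M.mean(0)
    return t,yaw,(P-(M@Rm.T+t))*1e3
def holes(cal,box,z=0.03,thr=70):
    x0,y0,x1,y1=box; g=cv2.cvtColor(cal["p"],cv2.COLOR_RGB2GRAY)[y0:y1,x0:x1]
    m=(g<thr).astype(np.uint8); n,l,st,ce=cv2.connectedComponentsWithStats(m)
    out=[]
    for i in range(1,n):
        if 4<=st[i,4]<120:
            yy,xx=np.where(l==i); wt=np.clip(thr+60-g[yy,xx].astype(float),1,None); out.append((x0+(xx*wt).sum()/wt.sum(),y0+(yy*wt).sum()/wt.sum()))
    return np.array(out)
E
python3 - <<'E'
from h import *
w=dict(np.load("w2.npz"))
q=lambda x,y:(250+(x+.5)/4-.5,85+(y+.5)/4-.5)
t,yaw,r=fitpins(w,[q(488,186),q(478,455),q(185,525),q(409,525)]); print(t,yaw,np.round(r,1))
H=holes(w,(275,95,361,205)); print(len(H))
P=onz(w,H,0.03)[:,:2]; rect=cv2.minAreaRect((P*1e4).astype(np.float32)); print(rect)
c,s=np.cos(yaw),np.sin(yaw); Ri=np.array([[c,s],[-s,c]])
print("top centre in clamp mm",(Ri@(P.mean(0)-t))*1e3)
pts=[(75,52),(80,445),(420,65),(448,80),(430,478),(120,470)]
print(np.round(((onz(w,[q(*p) for p in pts],.028)[:,:2]-t)@Ri.T)*1e3,1))
lv=[q(730,392)]
C=cloud(w); 
for u,v in [(585,208),(560,203),(530,196),(455,178),(310,150),(490,165)]: print(u,v,np.round(C[v,u],4), np.round(Ri@(C[v,u,:2]-t)*1e3,1))
E
```

```text
[ 0.53075044 -0.06723195] 0.040739559459911805 [[ 1.5 -0.8]
 [ 0.5  0.2]
 [-0.7  0.3]
 [-1.3  0.3]]
30
((5247.14013671875, -733.7830810546875), (945.0339965820312, 743.3093872070312), 1.8279355764389038)
top centre in clamp mm [-6.27974039 -5.91386729]
[[-72.3 -62.1]
 [ 43.7 -64.7]
 [-69.4  36. ]
 [-65.3  44.1]
 [ 53.5  43.6]
 [ 51.6 -52.5]]
585 208 [0.5215 0.103  0.2145] [ -2.3 170.4]
560 203 [0.5218 0.0934 0.2039] [ -2.4 160.9]
530 196 [0.5219 0.0823 0.1877] [ -2.7 149.8]
455 178 [0.5234 0.0509 0.1284] [ -2.6 118.3]
310 150 [ 0.518  -0.0825  0.0301] [-13.3 -14.7]
490 165 [0.5289 0.1506 0.002 ] [  7.  217.7]
```

```bash
python3 -m pendant '[{"dp":[-40,-3,0],"angular":[0,0,0],"jaw":108},{"dp":[-40,-3,0],"angular":[0,0,0],"jaw":108},{"dp":[-40,-3,0],"angular":[0,0,0],"jaw":108},{"dp":[0,0,-40],"angular":[0,0,0],"jaw":108},{"dp":[0,0,-40],"angular":[0,0,0],"jaw":108},{"dp":[0,0,-40],"angular":[0,0,0],"jaw":108},{"dp":[0,0,-40],"angular":[0,0,0],"jaw":108},{"dp":[0,0,-40],"angular":[0,0,0],"jaw":108},{"dp":[0,0,-20],"angular":[0,0,0],"jaw":108},{"dp":[0,0,-10],"angular":[0,0,0],"jaw":108},{"dp":[0,0,0],"angular":[0,0,0],"jaw":108},{"dp":[0,0,0],"angular":[0,0,0],"jaw":108}]'
python3 - <<'E'
from bench import *
import numpy as np
s=read_state(); print(np.round(s["joint_positions"],2),np.round(s["ee_pos"],4),np.round(s["ft_force"],2))
E
python3 snap.py scene s1
python3 - <<'E'
import cv2; i=cv2.imread("pics/s1.png")[120:320,220:480]; cv2.imwrite("pics/s1z.png",cv2.resize(i,None,fx=3,fy=3,interpolation=cv2.INTER_CUBIC))
E
```

```text
time: 3.7
ee_pos: [0.4251, -0.0773, 0.0834]
eef_rot: [-0.707, -0.018, 0.016, 0.707]
ft_force: [0.6, 0.3, -0.1]
width: 0.0501
[-0.63  0.19  0.76  2.2  -0.18  0.81  1.86] [ 0.4251 -0.0773  0.0834] [ 0.65  0.27 -0.12]
3.75 [ 0.4253 -0.0773  0.0835] [[0.999, 0.002, -0.048], [0.048, 0.001, 0.999], [0.002, -1.0, 0.001]] [ 0.91  0.14 -0.06]
```

View pics/s1z.png

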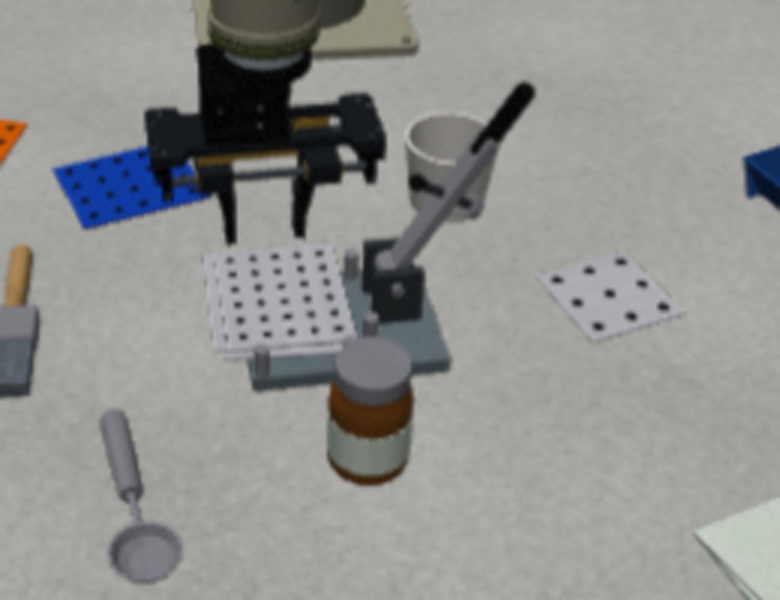

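```bash
python3 -m pendant '[{"dp":[3,0.15,-2],"angular":[0,0,0],"jaw":108},{"dp":[3,0.15,0],"angular":[0,0,0],"jaw":108},{"dp":[3,0.15,0],"angular":[0,0,0],"jaw":108},{"dp":[3,0.15,0],"angular":[0,0,0],"jaw":108},{"dp":[3,0.15,0],"angular":[0,0,0],"jaw":108},{"dp":[3,0.15,0],"angular":[0,0,0],"jaw":108},{"dp":[3,0.15,0],"angular":[0,0,0],"jaw":108},{"dp":[2,0.1,0],"angular":[0,0,0],"jaw":108},{"dp":[2,0.1,0],"angular":[0,0,0],"jaw":108}]'
python3 -m pendant '[{"dp":[1.5,0.07,0],"angular":[0,0,0],"jaw":108},{"dp":[1.5,0.07,0],"angular":[0,0,0],"jaw":108},{"dp":[1.5,0.08,0],"angular":[0,0,0],"jaw":108},{"dp":[1.5,0.08,0],"angular":[0,0,0],"jaw":108}]'
python3 -m pendant '[{"dp":[1,0.05,0],"angular":[0,0,0],"jaw":108},{"dp":[1,0.05,0],"angular":[0,0,0],"jaw":108}]'
```

```text
time: 4.65
ee_pos: [0.4494, -0.0764, 0.0801]
eef_rot: [-0.707, -0.017, 0.017, 0.707]
ft_force: [-0.9, -1.3, -0.1]
width: 0.0504
time: 5.05
ee_pos: [0.4553, -0.0759, 0.0801]
eef_rot: [-0.707, -0.017, 0.017, 0.707]
ft_force: [-2.4, -0.1, 0.4]
width: 0.0506
time: 5.25
ee_pos: [0.4573, -0.0758, 0.0801]
eef_rot: [-0.707, -0.017, 0.017, 0.707]
ft_force: [-4.9, -1.2, 0.4]
width: 0.0501
```

```bash
python3 -m pendant '[{"dp":[1,0.05,0],"angular":[0,0,0],"jaw":108},{"dp":[1,0.05,0],"angular":[0,0,0],"jaw":108}]'
python3 -m pendant '[{"dp":[0.7,0.03,0],"angular":[0,0,0],"jaw":108},{"dp":[0.7,0.04,0],"angular":[0,0,0],"jaw":108}]'
python3 -m pendant '[{"dp":[0.5,0.03,0],"angular":[0,0,0],"jaw":108}]'
```

```text
time: 5.45
ee_pos: [0.4586, -0.0761, 0.0799]
eef_rot: [0.707, 0.016, -0.017, -0.707]
ft_force: [-6.9, -1.8, 2.3]
width: 0.0501
time: 5.65
ee_pos: [0.4596, -0.0763, 0.0798]
eef_rot: [0.707, 0.015, -0.018, -0.707]
ft_force: [-8.0, -2.3, 1.7]
width: 0.0501
time: 5.75
ee_pos: [0.4599, -0.0764, 0.0797]
eef_rot: [0.707, 0.015, -0.018, -0.707]
ft_force: [-9.9, -3.4, 2.2]
width: 0.0503
```

```bash
python3 -m pendant '[{"dp":[0.5,0.03,0],"angular":[0,0,0],"jaw":108},{"dp":[0,0,0],"angular":[0,0,0],"jaw":108}]'
python3 -m pendant '[{"dp":[0.5,0.02,0],"angular":[0,0,0],"jaw":108},{"dp":[0,0,0],"angular":[0,0,0],"jaw":108}]'
python3 snap.py scene s2
python3 - <<'E'
import cv2; i=cv2.imread("pics/s2.png")[170:270,270:400]; cv2.imwrite("pics/s2z.png",cv2.resize(i,None,fx=6,fy=6,interpolation=cv2.INTER_CUBIC))
E
```

```text
time: 5.95
ee_pos: [0.4602, -0.0765, 0.0796]
eef_rot: [0.707, 0.015, -0.018, -0.707]
ft_force: [-9.0, -4.3, 3.6]
width: 0.0498
time: 6.15
ee_pos: [0.4604, -0.0765, 0.0795]
eef_rot: [0.707, 0.015, -0.018, -0.707]
ft_force: [-10.8, -3.6, 3.8]
width: 0.0505
6.2 [ 0.4604 -0.0765  0.0795] [[0.999, -0.005, -0.047], [0.047, -0.0, 0.999], [-0.005, -1.0, -0.0]] [-11.22  -3.98   3.  ]
```

View pics/s2z.png

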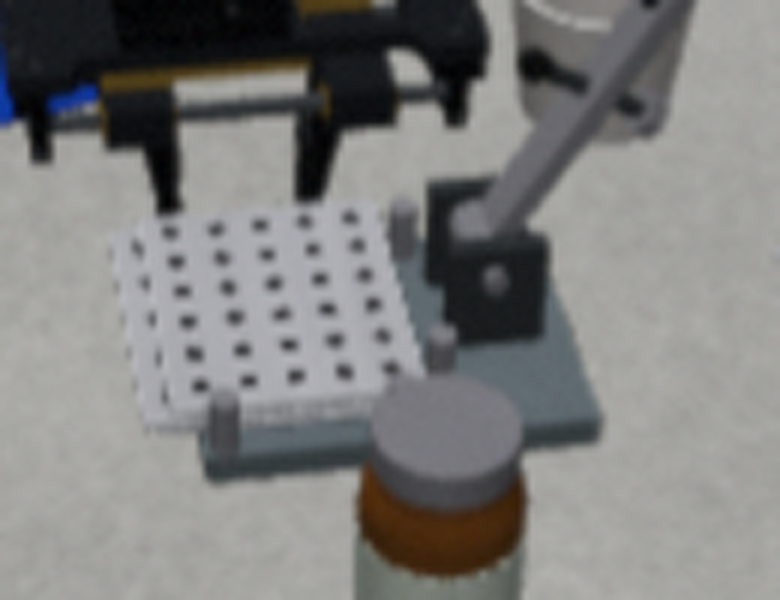

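```bash
python3 -m pendant '[{"dp":[-10,0,0],"angular":[0,0,0],"jaw":108},{"dp":[-20,0,10],"angular":[0,0,0],"jaw":108},{"dp":[0,0,35],"angular":[0,0,0],"jaw":108},{"dp":[0,-10,35],"angular":[0,0,-8],"jaw":108},{"dp":[20,-20,0],"angular":[0,0,-8],"jaw":108},{"dp":[25,-20,0],"angular":[0,0,-8],"jaw":108},{"dp":[25,-20,0],"angular":[0,0,-8],"jaw":108},{"dp":[25,-10,0],"angular":[0,0,-8],"jaw":108},{"dp":[10,0,0],"angular":[0,0,-8],"jaw":108},{"dp":[0,0,0],"angular":[0,0,-8],"jaw":108},{"dp":[0,0,0],"angular":[0,0,-8],"jaw":108},{"dp":[0,0,0],"angular":[0,0,-8],"jaw":108}]'
python3 -m pendant '[{"dp":[0,0,0],"angular":[0,0,-8],"jaw":108},{"dp":[0,0,0],"angular":[0,0,-8],"jaw":108},{"dp":[0,0,0],"angular":[0,0,-2],"jaw":108},{"dp":[0,0,0],"angular":[0,0,0],"jaw":108}]'
python3 snap.py top t2
python3 snap.py wrist w3
```

```text
time: 7.4
ee_pos: [0.5379, -0.1555, 0.1606]
eef_rot: [-0.58, 0.403, -0.404, 0.581]
ft_force: [0.0, 0.8, -0.2]
width: 0.0503
time: 7.8
ee_pos: [0.5377, -0.1554, 0.1604]
eef_rot: [-0.512, 0.487, -0.488, 0.513]
ft_force: [-0.1, -0.4, -0.2]
width: 0.0504
7.85 [ 0.5376 -0.1555  0.1604] [[0.051, 0.001, 0.999], [-0.999, -0.0, 0.051], [0.0, -1.0, 0.001]] [ 0.77 -0.62 -0.43]
7.9 [ 0.5376 -0.1555  0.1604] [[0.051, 0.001, 0.999], [-0.999, 0.0, 0.051], [-0.0, -1.0, 0.001]] [-0.97  0.12 -0.63]
```

View pics/w3.png

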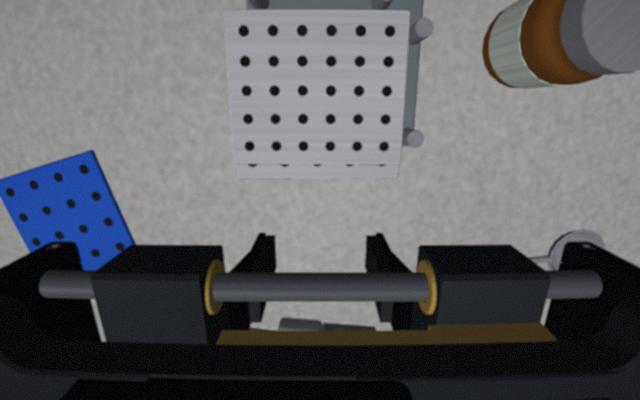

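View pics/t2.png

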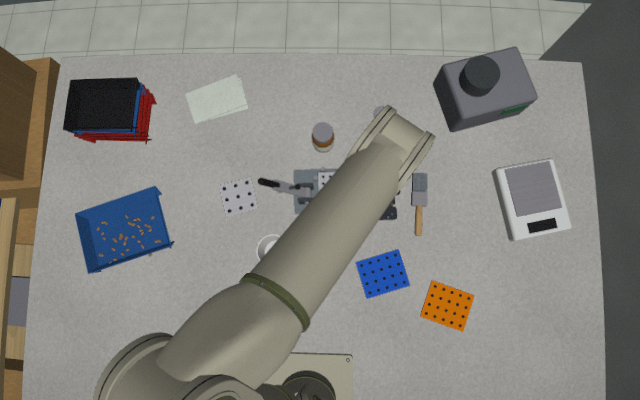

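The wrist view shows the stack's far edge (x≈405) beside the far pins at (422,28) and (414,137). The right edges at row 178 still need the +y push. I'll descend and push.

```bash
python3 -m pendant '[{"dp":[0,0,-30],"angular":[0,0,0],"jaw":108},{"dp":[0,0,-30],"angular":[0,0,0],"jaw":108},{"dp":[0,0,-20],"angular":[0,0,0],"jaw":108},{"dp":[-0.15,3,0],"angular":[0,0,0],"jaw":108},{"dp":[-0.15,3,0],"angular":[0,0,0],"jaw":108},{"dp":[-0.15,3,0],"angular":[0,0,0],"jaw":108},{"dp":[-0.15,3,0],"angular":[0,0,0],"jaw":108}]'
python3 -m pendant '[{"dp":[-0.1,2,0],"angular":[0,0,0],"jaw":108},{"dp":[-0.1,2,0],"angular":[0,0,0],"jaw":108},{"dp":[-0.1,2,0],"angular":[0,0,0],"jaw":108},{"dp":[-0.1,2,0],"angular":[0,0,0],"jaw":108}]'
python3 -m pendant '[{"dp":[-0.07,1.5,0],"angular":[0,0,0],"jaw":108},{"dp":[-0.07,1.5,0],"angular":[0,0,0],"jaw":108}]'
python3 -m pendant '[{"dp":[-0.05,1,0],"angular":[0,0,0],"jaw":108},{"dp":[-0.05,1,0],"angular":[0,0,0],"jaw":108}]'
```

```text
time: 8.6
ee_pos: [0.5375, -0.1433, 0.0814]
eef_rot: [-0.511, 0.487, -0.488, 0.513]
ft_force: [-0.2, -0.1, 0.1]
width: 0.0505
time: 9.0
ee_pos: [0.5365, -0.1359, 0.0805]
eef_rot: [0.512, -0.488, 0.488, -0.512]
ft_force: [-0.0, -2.4, 1.4]
width: 0.0501
time: 9.2
ee_pos: [0.5364, -0.1328, 0.0804]
eef_rot: [0.512, -0.488, 0.488, -0.512]
ft_force: [0.3, -3.0, 1.7]
width: 0.0504
time: 9.4
ee_pos: [0.5363, -0.1308, 0.0804]
eef_rot: [-0.512, 0.488, -0.488, 0.512]
ft_force: [1.4, -2.4, 0.7]
width: 0.0503
```

```bash
python3 -m pendant '[{"dp":[-0.05,1,0],"angular":[0,0,0],"jaw":108},{"dp":[-0.05,1,0],"angular":[0,0,0],"jaw":108}]'
python3 -m pendant '[{"dp":[-0.05,1,0],"angular":[0,0,0],"jaw":108},{"dp":[0,0.5,0],"angular":[0,0,0],"jaw":108}]'
python3 -m pendant '[{"dp":[-0.05,0.5,0],"angular":[0,0,0],"jaw":108},{"dp":[0,0.5,0],"angular":[0,0,0],"jaw":108}]'
```

```text
time: 9.6
ee_pos: [0.5361, -0.1287, 0.0803]
eef_rot: [-0.512, 0.488, -0.488, 0.512]
ft_force: [0.2, -3.3, 0.5]
width: 0.0503
time: 9.8
ee_pos: [0.536, -0.1271, 0.0803]
eef_rot: [-0.512, 0.488, -0.488, 0.512]
ft_force: [0.9, -3.3, 1.9]
width: 0.0503
time: 10.0
ee_pos: [0.536, -0.1267, 0.0804]
eef_rot: [0.512, -0.488, 0.488, -0.512]
ft_force: [0.2, -7.3, 0.2]
width: 0.0502
```

```bash
python3 -m pendant '[{"dp":[0,0.5,0],"angular":[0,0,0],"jaw":108},{"dp":[0,0.5,0],"angular":[0,0,0],"jaw":108},{"dp":[0,0,0],"angular":[0,0,0],"jaw":108}]'
python3 -m pendant '[{"dp":[0,0.5,0],"angular":[0,0,0],"jaw":108},{"dp":[0,0,0],"angular":[0,0,0],"jaw":108}]'
python3 snap.py wrist w4
```

```text
time: 10.3
ee_pos: [0.5359, -0.1265, 0.0805]
eef_rot: [0.512, -0.487, 0.489, -0.511]
ft_force: [1.4, -8.5, 1.1]
width: 0.0505
time: 10.5
ee_pos: [0.5359, -0.1264, 0.0805]
eef_rot: [0.512, -0.487, 0.489, -0.511]
ft_force: [1.0, -9.8, 0.1]
width: 0.0501
10.55 [ 0.5359 -0.1265  0.0805] [[0.046, 0.001, 0.999], [-0.999, -0.003, 0.046], [0.003, -1.0, 0.001]] [  1.3  -10.01   0.46]
```

View pics/w4.png

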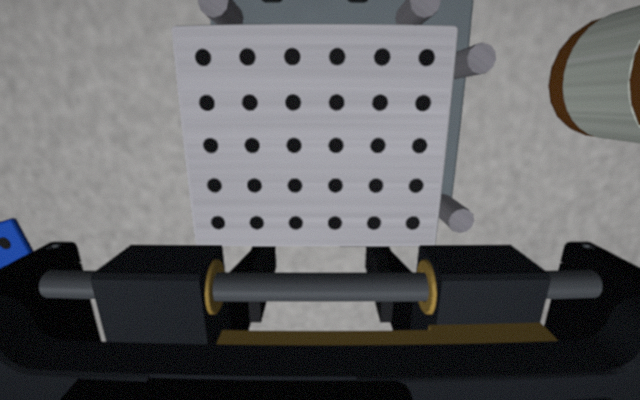

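```bash
python3 -m pendant '[{"dp":[0,-8,0],"angular":[0,0,0],"jaw":108},{"dp":[0,-12,0],"angular":[0,0,0],"jaw":108},{"dp":[0,0,45],"angular":[0,0,0],"jaw":108},{"dp":[0,0,45],"angular":[0,0,0],"jaw":108},{"dp":[0,0,45],"angular":[0,0,0],"jaw":108},{"dp":[0,20,10],"angular":[0,0,0],"jaw":108},{"dp":[0,0,0],"angular":[0,0,0],"jaw":108},{"dp":[0,0,0],"angular":[0,0,0],"jaw":108}]'
python3 snap.py wrist w5
python3 - <<'E'
import cv2; i=cv2.imread("pics/w5.png")[40:235,200:450]; cv2.imwrite("pics/w5z.png",cv2.resize(i,None,fx=3,fy=3,interpolation=cv2.INTER_CUBIC))
E
```

```text
time: 11.35
ee_pos: [0.5358, -0.1243, 0.2248]
eef_rot: [-0.512, 0.488, -0.487, 0.512]
ft_force: [-0.6, 0.1, -0.7]
width: 0.0501
11.4 [ 0.5355 -0.1248  0.2244] [[0.048, -0.001, 0.999], [-0.999, 0.0, 0.048], [-0.0, -1.0, -0.001]] [-0.77  1.16  0.18]
```

View pics/w5z.png

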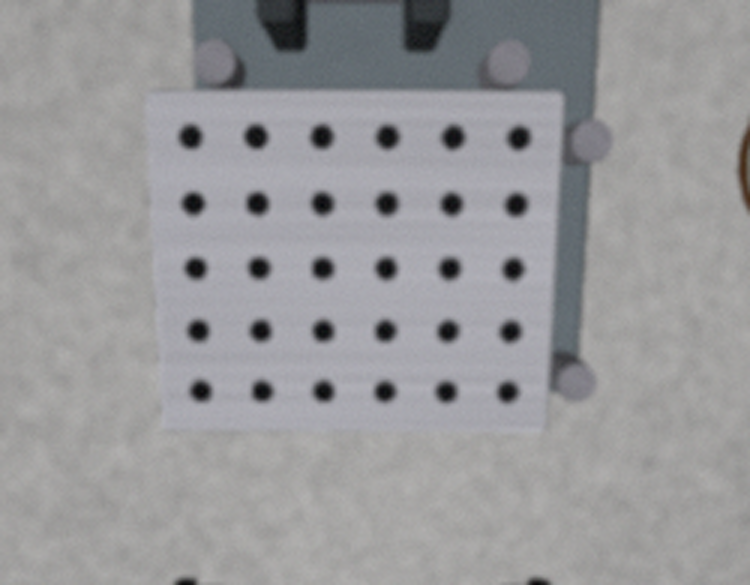

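View pics/w5.png

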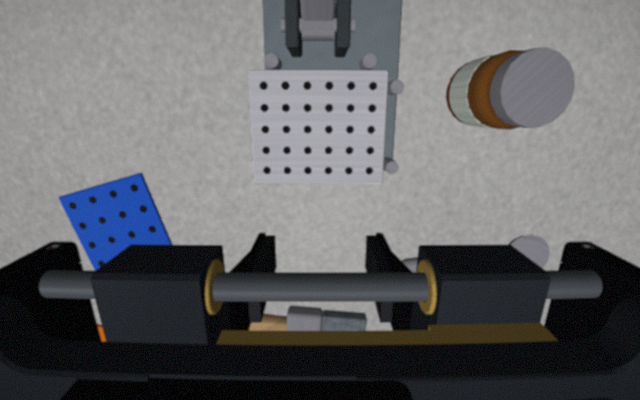

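Run:
```python
from h import *
w=dict(np.load("w5.npz"))
q=lambda x,y:(200+(x+.5)/3-.5,40+(y+.5)/3-.5)
uv=[q(217,62),q(510,62),q(577,381),q(592,140)]
t,yaw,r=fitpins(w,uv); print(t,yaw,np.round(r,1))
P=onz(w,uv,.04)[:,:2]; print("yaw left pair",np.arctan2(*(P[1]-P[0])[::-1]),"far pair",np.arctan2(-(P[3]-P[2])[0],(P[3]-P[2])[1]),np.linalg.norm(P[1]-P[0]),np.linalg.norm(P[3]-P[2]))
H=holes(w,(250,72,388,180)); print(len(H))
for yw in (yaw,0.05):
    c,s=np.cos(yw),np.sin(yw); Ri=np.array([[c,s],[-s,c]])
    Q=onz(w,H,0.03)[:,:2]; o=np.array(cv2.minAreaRect((Q*1e4).astype(np.float32))[2]); print("ang",o,"top centre mm",(Ri@(Q.mean(0)-t))*1e3)
    pts=[(148,93),(563,93),(548,430),(164,430)]
    print(np.round(((onz(w,[q(*p) for p in pts],.029)[:,:2]-t)@Ri.T)*1e3,1))
```

```text
[ 0.53205787 -0.06751448] 0.044557588740011804 [[ 0.4 -0.2]
 [ 0.1  0. ]
 [-0.2  0.2]
 [-0.3 -0. ]]
yaw left pair 0.04844266565852213 far pair 0.044993750081823485 0.07965420325377932 0.06778798917074196
31
ang 2.576508045196533 top centre mm [ 1.76952584 -0.91157313]
[[-59.1  49. ]
 [ 59.2  49.4]
 [ 60.2 -49.3]
 [-59.5 -49.7]]
ang 2.576508045196533 top centre mm [ 1.7645385  -0.92119007]
[[-58.8  49.3]
 [ 59.4  49.1]
 [ 60.  -49.6]
 [-59.7 -49.4]]
```

```bash
python3 -m pendant '[{"dp":[-30,5,0],"angular":[0,0,8.1],"jaw":108},{"dp":[-30,5,0],"angular":[0,0,8.1],"jaw":108},{"dp":[-30,10,0],"angular":[0,0,8.1],"jaw":108},{"dp":[-17,10,0],"angular":[0,0,8.1],"jaw":108},{"dp":[0,10,0],"angular":[0,0,8.1],"jaw":108},{"dp":[0,10,0],"angular":[0,0,8.1],"jaw":108},{"dp":[0,0,0],"angular":[0,0,8.1],"jaw":108},{"dp":[0,0,0],"angular":[0,0,8.1],"jaw":108},{"dp":[0,0,0],"angular":[0,0,8.1],"jaw":108},{"dp":[0,0,0],"angular":[0,0,8.1],"jaw":108},{"dp":[0,0,0],"angular":[0,0,8.1],"jaw":108},{"dp":[0,0,0],"angular":[0,0,0.8],"jaw":108}]'
python3 -m pendant '[{"dp":[0,0,-45],"angular":[0,0,0],"jaw":108},{"dp":[0,0,-45],"angular":[0,0,0],"jaw":108},{"dp":[0,0,-45],"angular":[0,0,0],"jaw":108},{"dp":[0,0,-9],"angular":[0,0,0],"jaw":108},{"dp":[0,0,0],"angular":[0,0,0],"jaw":108},{"dp":[0,0,0],"angular":[0,0,0],"jaw":108}]'
python3 - <<'E'
import cv2; i=cv2.imread("pics/w5.png")[60:195,240:330]; i=cv2.resize(i,None,fx=4.4,fy=4.4,interpolation=cv2.INTER_CUBIC); i=cv2.convertScaleAbs(i,alpha=2.2,beta=-200); cv2.imwrite("pics/w5e.png",i)
E
```

```text
time: 12.6
ee_pos: [0.4384, -0.0786, 0.2266]
eef_rot: [0.708, -0.004, 0.002, -0.706]
ft_force: [0.3, -0.4, 0.6]
width: 0.0503
time: 13.2
ee_pos: [0.4343, -0.0671, 0.1483]
eef_rot: [-0.702, 0.007, 0.01, 0.712]
ft_force: [-0.4, 0.4, 0.8]
width: 0.0502
```

View pics/w5e.png

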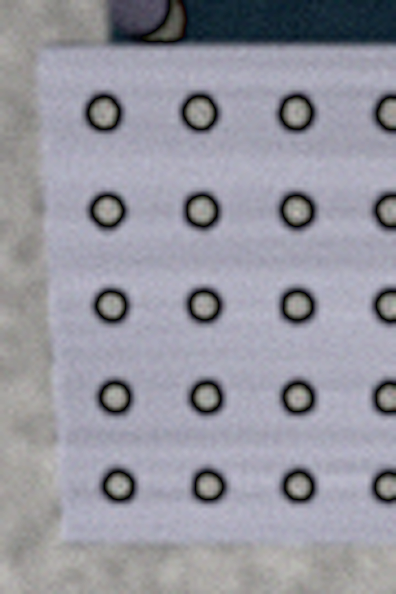

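The enhanced crop shows one clean edge at x≈45–60 with nothing sticking out below. The arm fell short of its target (z 0.148), so I'll check the joints before going on.

```bash
python3 -m pendant '[{"dp":[0,0,0],"angular":[0,0,0],"jaw":108},{"dp":[0,0,0],"angular":[0,0,0],"jaw":108}]'
python3 - <<'E'
from bench import *
import numpy as np
from scipy.spatial.transform import Rotation as R
s=read_state(); print(np.round(s["joint_positions"],2),np.round(s["ee_pos"],4),np.round(s["ft_force"],2)); print(np.round(R.from_quat(s["eef_rot"]).as_matrix(),3))
E
```

```text
time: 13.4
ee_pos: [0.4348, -0.0661, 0.1489]
eef_rot: [-0.701, 0.006, 0.01, 0.713]
ft_force: [-0.2, 0.5, 0.4]
width: 0.0499
[-1.13  0.17  1.28  2.12 -0.21  1.01  1.85] [ 0.4348 -0.0661  0.1489] [-0.18  0.45  0.4 ]
[[ 1.    -0.023 -0.007]
 [ 0.007  0.017  1.   ]
 [-0.022 -1.     0.017]]
```

```bash
python3 -m pendant '[{"dp":[15,0,0],"angular":[0,0,0],"jaw":108},{"dp":[20,0,0],"angular":[0,0,0],"jaw":108},{"dp":[0,0,0],"angular":[0,0,0],"jaw":108},{"dp":[0,0,0],"angular":[0,0,0],"jaw":108}]'
python3 snap.py wrist w6;  python3 -c "
from bench import *
print(read_state()['joint_positions'])"
python3 - <<'E'
import cv2; i=cv2.imread("pics/w6.png")[100:260,200:460]; cv2.imwrite("pics/w6z.png",cv2.resize(i,None,fx=3,fy=3,interpolation=cv2.INTER_CUBIC))
E
```

```text
time: 13.8
ee_pos: [0.4694, -0.0666, 0.1486]
eef_rot: [-0.702, 0.006, 0.011, 0.712]
ft_force: [-0.2, 0.3, -0.3]
width: 0.05
13.85 [ 0.469  -0.0665  0.1485] [[1.0, -0.024, -0.006], [0.007, 0.015, 1.0], [-0.024, -1.0, 0.015]] [-0.4   0.17 -0.26]
[-0.97635042  0.30257191  1.17358737  2.04105563 -0.3380008   1.0337771
  1.94331688]
```

View pics/w6.png

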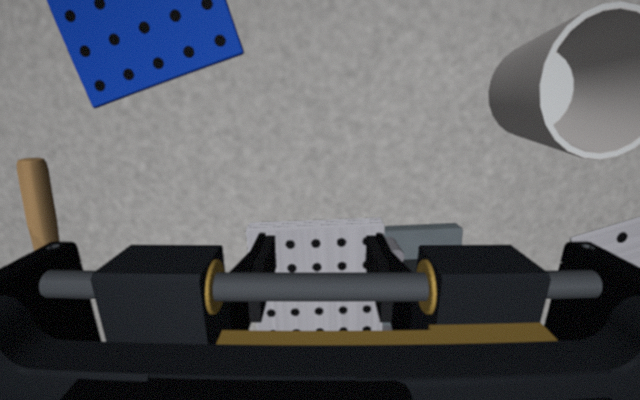

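View pics/w6z.png

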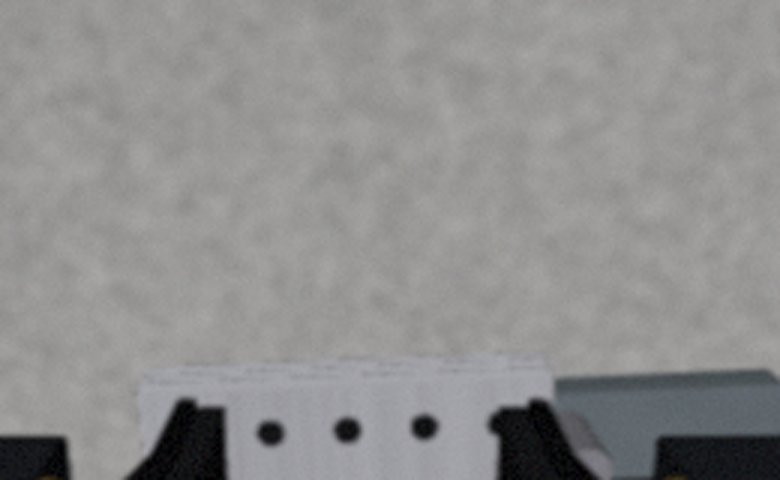

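Run:
```python
from h import *
w=dict(np.load("w6.npz"))
t=np.array([.532,-.0675]); yaw=.047; c,s=np.cos(yaw),np.sin(yaw); Rm=np.array([[c,-s],[s,c]])
for y in (-.04,0.,.04):
    for x,z in ((-.06,.030),(-.06,.029),(-.06,.025),(-.06,.016),(-.063,.016),(-.058,.029)):
        p=proj(w,np.r_[Rm@[x,y]+t,z])[0]; print(y,x,z,np.round(p,1),"zoom",np.round((p-[200,100])*3+1,0))
g=cv2.cvtColor(w["p"],cv2.COLOR_RGB2GRAY).astype(int)
for u in (255,300,330,360,378): print(u,[(v,g[v,u]) for v in range(212,236)])
for u in (255,300,330,360,378): print(u,(w["p"][214:234,u].astype(int)@np.array([-1,0,1])).tolist())
```

```text
-0.04 -0.06 0.03 [258.6 228.5] zoom [177. 387.]
-0.04 -0.06 0.029 [258.9 228. ] zoom [178. 385.]
-0.04 -0.06 0.025 [259.8 226.1] zoom [180. 379.]
-0.04 -0.06 0.016 [261.8 222.1] zoom [186. 367.]
-0.04 -0.063 0.016 [261.4 218.3] zoom [185. 356.]
-0.04 -0.058 0.029 [259.1 230.7] zoom [178. 393.]
0.0 -0.06 0.03 [314.7 226.1] zoom [345. 379.]
0.0 -0.06 0.029 [314.7 225.6] zoom [345. 378.]
0.0 -0.06 0.025 [314.7 223.7] zoom [345. 372.]
0.0 -0.06 0.016 [314.7 219.8] zoom [345. 360.]
0.0 -0.063 0.016 [314.5 216. ] zoom [345. 349.]
0.0 -0.058 0.029 [314.8 228.2] zoom [345. 386.]
0.04 -0.06 0.03 [370.7 223.6] zoom [513. 372.]
0.04 -0.06 0.029 [370.5 223.1] zoom [512. 370.]
0.04 -0.06 0.025 [369.5 221.3] zoom [510. 365.]
0.04 -0.06 0.016 [367.6 217.4] zoom [504. 353.]
0.04 -0.063 0.016 [367.6 213.6] zoom [504. 342.]
0.04 -0.058 0.029 [370.4 225.7] zoom [512. 378.]
255 [(212, np.int64(158)), (213, np.int64(157)), (214, np.int64(155)), (215, np.int64(154)), (216, np.int64(157)), (217, np.int64(156)), (218, np.int64(158)), (219, np.int64(157)), (220, np.int64(159)), (221, np.int64(157)), (222, np
[... 2075 characters left out ...]
3)), (220, np.int64(162)), (221, np.int64(162)), (222, np.int64(154)), (223, np.int64(161)), (224, np.int64(164)), (225, np.int64(164)), (226, np.int64(161)), (227, np.int64(162)), (228, np.int64(163)), (229, np.int64(165)), (230, np.int64(162)), (231, np.int64(150)), (232, np.int64(115)), (233, np.int64(62)), (234, np.int64(20)), (235, np.int64(3))]
255 [-1, -1, -1, -3, -3, -2, -4, 1, 2, 7, 6, 8, 6, 6, 7, 7, 7, 6, 6, 7]
300 [-4, -2, -2, -3, -1, -3, 1, 5, 7, 6, 7, 7, 5, 7, 7, 6, 6, 6, 5, 5]
330 [-1, 0, -2, -1, -1, 0, 5, 5, 5, 5, 5, 4, 7, 8, 5, 5, 6, 6, 5, 6]
360 [-3, -1, -2, 0, 2, 6, 7, 8, 6, 8, 6, 5, 6, 8, 6, 7, 5, 5, 6, 7]
378 [-4, -3, 0, 3, 5, 6, 7, 4, 7, 4, 6, 10, 6, 6, 5, 9, 5, 7, 4, 4]
```

The outer front edge sits at rows 221.5, 220 and 217, against 222, 220 and 217.4 predicted for a flush bottom screen. All three are therefore flush to about 1 mm in x, and the y push agreed with the forecast to 0.5 mm. Next is the lever: I'll rise and go to its +y side with closed fingers.

```bash
python3 -m pendant '[{"dp":[0,0,45],"angular":[0,0,-8],"jaw":255},{"dp":[0,0,45],"angular":[0,0,-8],"jaw":255},{"dp":[0,0,45],"angular":[0,0,-8],"jaw":255},{"dp":[0,0,45],"angular":[0,0,-8],"jaw":255},{"dp":[10,30,10],"angular":[0,0,-8],"jaw":255},{"dp":[10,40,0],"angular":[0,0,-8],"jaw":255},{"dp":[10,40,0],"angular":[0,0,-8],"jaw":255},{"dp":[10,40,0],"angular":[0,0,-8],"jaw":255},{"dp":[10,40,0],"angular":[0,0,-8],"jaw":255},{"dp":[5,20,0],"angular":[0,0,-8],"jaw":255},{"dp":[0,0,0],"angular":[0,0,-8],"jaw":255},{"dp":[0,0,0],"angular":[0,0,0],"jaw":255}]' 20
cat > st.py <<'E'
from bench import *
import numpy as np
from scipy.spatial.transform import Rotation as R
s=read_state(); print(s["time"],"j",np.round(s["joint_positions"],2),"ee",np.round(s["ee_pos"],4),"F",np.round(s["ft_force"],1)); M=R.from_quat(s["eef_rot"]).as_matrix(); print(np.round(M,3).tolist())
t=np.array([.5315,-.0675]);c,sn=np.cos(.047),np.sin(.047); d=s["ee_pos"][:2]-t; print("clamp mm",np.round([c*d[0]+sn*d[1]],4)*1e3,np.round([-sn*d[0]+c*d[1]],4)*1e3)
tx=np.array([-.047,-1+.001,0]) ; T=np.c_[np.array([.047,-.999,0]),[0,0,-1],[.999,.047,0]]
print("rotvec to wanted deg",np.round(np.degrees(R.from_matrix(T@M.T).as_rotvec()),1))
E
python3 st.py
```

```text
time: 15.05
ee_pos: [0.5237, 0.1479, 0.3072]
eef_rot: [-0.524, 0.466, -0.458, 0.546]
ft_force: [0.4, -0.5, -0.8]
width: 0.0007
15.05 j [-1.36  0.24  1.19  1.71 -0.25  1.33  0.02] ee [0.5237 0.1479 0.3072] F [ 0.4 -0.5 -0.8]
[[0.146, 0.012, 0.989], [-0.989, 0.03, 0.146], [-0.028, -0.999, 0.016]]
clamp mm [2.3] [215.5]
rotvec to wanted deg [-1.7  0.8 -5.7]
```

```bash
python3 -m pendant '[{"dp":[0,0,-20],"angular":[-1.7,0.8,-5.7],"jaw":255},{"dp":[0,0,-30],"angular":[0,0,0],"jaw":255},{"dp":[0,0,0],"angular":[0,0,0],"jaw":255}]'
python3 st.py; python3 snap.py scene s3; python3 snap.py wrist w7
python3 - <<'E'
import cv2; i=cv2.imread("pics/s3.png")[80:280,240:500]; cv2.imwrite("pics/s3z.png",cv2.resize(i,None,fx=3,fy=3,interpolation=cv2.INTER_CUBIC))
E
```

```text
time: 15.35
ee_pos: [0.5224, 0.1469, 0.2549]
eef_rot: [0.514, -0.488, 0.486, -0.512]
ft_force: [-0.5, -0.1, -1.0]
width: 0.0003
15.35 j [-1.33  0.32  1.17  1.77 -0.31  1.26 -0.03] ee [0.5224 0.1469 0.2549] F [-0.5 -0.1 -1. ]
[[0.052, -0.004, 0.999], [-0.999, -0.001, 0.052], [0.001, -1.0, -0.004]]
clamp mm [1.] [214.6]
rotvec to wanted deg [ 0.1 -0.2 -0.3]
15.4 [0.5233 0.1468 0.2568] [[0.051, -0.002, 0.999], [-0.999, -0.0, 0.051], [0.0, -1.0, -0.002]] [ 0.36 -0.49  0.46]
15.45 [0.5241 0.1468 0.2581] [[0.05, -0.0, 0.999], [-0.999, 0.001, 0.05], [-0.001, -1.0, -0.0]] [-0.74  0.09  1.2 ]
```

View pics/s3z.png

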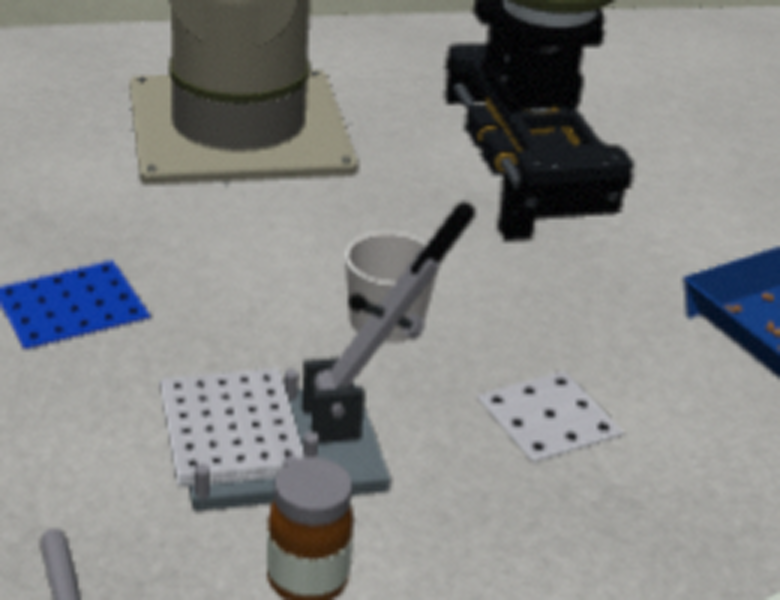

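```bash
python3 -m pendant '[{"dp":[0.6,-12,0],"angular":[0,0,0],"jaw":255},{"dp":[0.6,-12,0],"angular":[0,0,0],"jaw":255},{"dp":[0.6,-12,0],"angular":[0,0,0],"jaw":255},{"dp":[0.6,-12,0],"angular":[0,0,0],"jaw":255}]'
python3 -m pendant '[{"dp":[0.6,-12,0],"angular":[0,0,0],"jaw":255},{"dp":[0.6,-12,4],"angular":[0,0,0],"jaw":255},{"dp":[0.6,-14,8],"angular":[0,0,0],"jaw":255},{"dp":[0.6,-14,8],"angular":[0,0,0],"jaw":255},{"dp":[0.6,-14,8],"angular":[0,0,0],"jaw":255}]'
python3 st.py; python3 snap.py scene s4
python3 - <<'E'
import cv2; i=cv2.imread("pics/s4.png")[80:280,240:500]; cv2.imwrite("pics/s4z.png",cv2.resize(i,None,fx=3,fy=3,interpolation=cv2.INTER_CUBIC))
E
```

```text
time: 15.85
ee_pos: [0.5269, 0.0998, 0.2585]
eef_rot: [-0.511, 0.488, -0.487, 0.514]
ft_force: [-0.9, 5.9, 3.7]
width: 0.0006
time: 16.35
ee_pos: [0.5295, 0.0324, 0.2861]
eef_rot: [-0.512, 0.488, -0.487, 0.512]
ft_force: [-0.5, 3.8, -2.9]
width: 0.0005
16.35 j [-1.2   0.24  1.23  1.77 -0.24  1.3   0.13] ee [0.5295 0.0324 0.2861] F [-0.5  3.8 -2.9]
[[0.048, -0.0, 0.999], [-0.999, 0.001, 0.048], [-0.001, -1.0, -0.0]]
clamp mm [2.7] [99.9]
rotvec to wanted deg [-0.1 -0.  -0.1]
16.4 [0.5299 0.0296 0.2873] [[0.045, 0.001, 0.999], [-0.999, 0.001, 0.045], [-0.001, -1.0, 0.002]] [-2.19  1.03  0.71]
```

View pics/s4z.png

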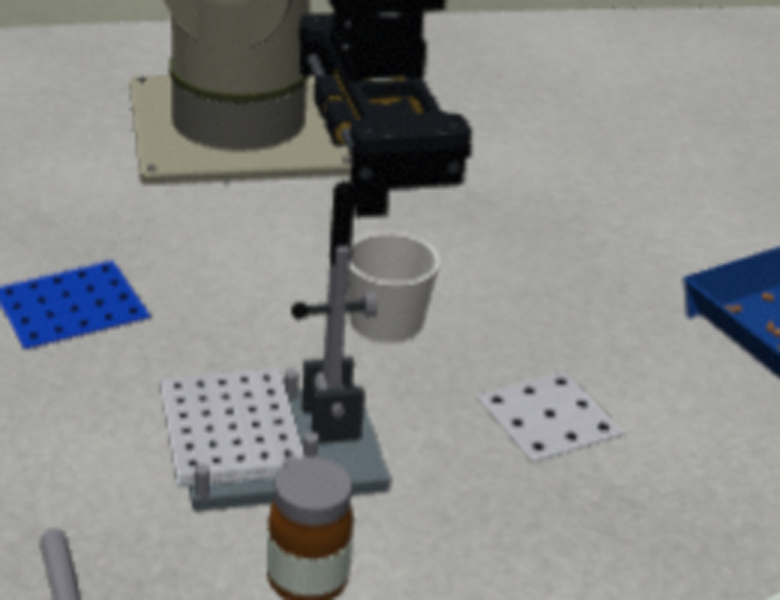

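The lever is now upright, with its tip at about (345,190) in the zoomed crop, and the screens are undisturbed. I'll carry on over the top with the fingertip corner.

```bash
python3 -m pendant '[{"dp":[0.6,-14,-1],"angular":[0,0,0],"jaw":255},{"dp":[0.6,-14,-2],"angular":[0,0,0],"jaw":255},{"dp":[0.7,-16,-3],"angular":[0,0,0],"jaw":255},{"dp":[0.7,-16,-4],"angular":[0,0,0],"jaw":255},{"dp":[0.7,-15,-6],"angular":[0,0,0],"jaw":255},{"dp":[0.7,-15,-8],"angular":[0,0,0],"jaw":255}]'
python3 st.py; python3 snap.py scene s5
python3 - <<'E'
import cv2; i=cv2.imread("pics/s5.png")[80:280,240:500]; cv2.imwrite("pics/s5z.png",cv2.resize(i,None,fx=3,fy=3,interpolation=cv2.INTER_CUBIC))
E
```

```text
time: 17.0
ee_pos: [0.5343, -0.0574, 0.2619]
eef_rot: [-0.512, 0.487, -0.488, 0.513]
ft_force: [-0.4, 2.3, 3.9]
width: 0.0004
17.0 j [-0.99  0.3   1.2   1.78 -0.29  1.26  0.34] ee [ 0.5343 -0.0574  0.2619] F [-0.4  2.3  3.9]
[[0.049, 0.002, 0.999], [-0.999, 0.0, 0.049], [0.0, -1.0, 0.002]]
clamp mm [3.3] [9.9]
rotvec to wanted deg [-0.   0.1 -0.1]
17.05 [ 0.5335 -0.06    0.2608] [[0.046, 0.001, 0.999], [-0.999, -0.001, 0.046], [0.001, -1.0, 0.001]] [-0.11  1.56  0.74]
```

View pics/s5z.png

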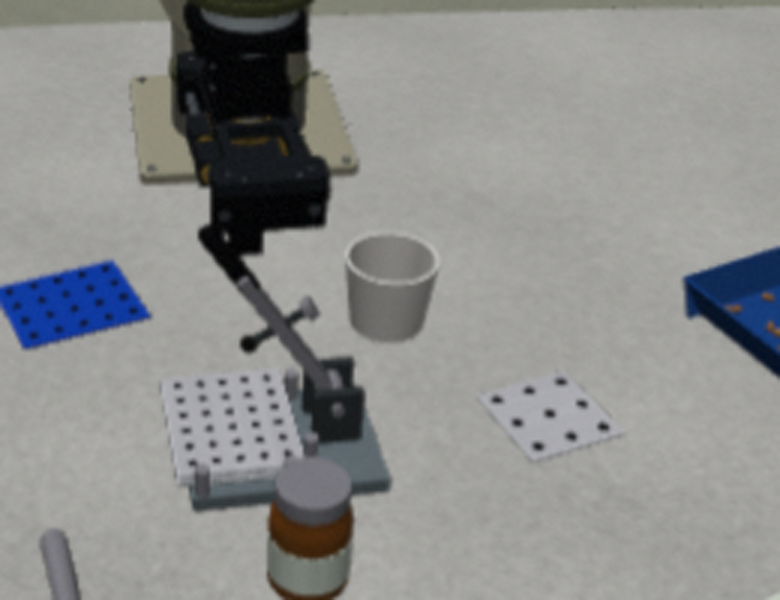

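```bash
python3 -m pendant '[{"dp":[0.6,-13.5,-9.5],"angular":[0,0,0],"jaw":255},{"dp":[0.6,-13.5,-9.5],"angular":[0,0,0],"jaw":255},{"dp":[0.5,-11.5,-12],"angular":[0,0,0],"jaw":255},{"dp":[0.5,-11.5,-12],"angular":[0,0,0],"jaw":255},{"dp":[0.4,-9,-14],"angular":[0,0,0],"jaw":255},{"dp":[0,0,0],"angular":[0,0,0],"jaw":255}]'
python3 st.py; python3 snap.py scene s6
python3 - <<'E'
import cv2; i=cv2.imread("pics/s6.png")[80:280,240:500]; cv2.imwrite("pics/s6z.png",cv2.resize(i,None,fx=3,fy=3,interpolation=cv2.INTER_CUBIC))
E
```

```text
time: 17.65
ee_pos: [0.5357, -0.1168, 0.2036]
eef_rot: [0.512, -0.488, 0.488, -0.511]
ft_force: [1.1, 0.1, -0.2]
width: 0.0005
17.65 j [-0.78  0.4   1.12  1.82 -0.39  1.17  0.52] ee [ 0.5357 -0.1168  0.2036] F [ 1.1  0.1 -0.2]
[[0.047, -0.001, 0.999], [-0.999, -0.001, 0.047], [0.001, -1.0, -0.001]]
clamp mm [1.9] [-49.4]
rotvec to wanted deg [ 0.1 -0.1  0. ]
17.7 [ 0.5359 -0.1163  0.2043] [[0.047, -0.001, 0.999], [-0.999, -0.001, 0.047], [0.001, -1.0, -0.001]] [ 1.26  0.1  -0.5 ]
```

View pics/s6z.png

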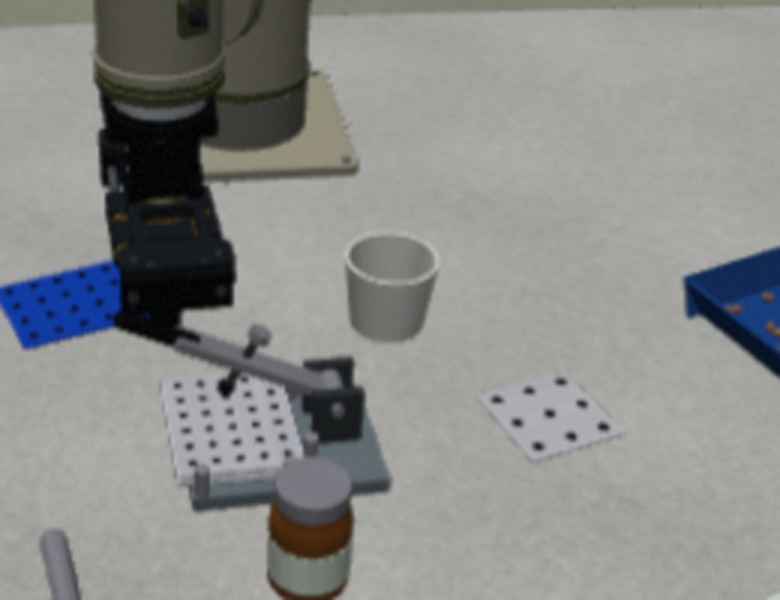

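```bash
python3 -m pendant '[{"dp":[0.2,-4,-7],"angular":[0,0,0],"jaw":255},{"dp":[0.2,-4,-7],"angular":[0,0,0],"jaw":255},{"dp":[0.2,-3,-6],"angular":[0,0,0],"jaw":255}]'
python3 -m pendant '[{"dp":[0.1,-1.5,-3],"angular":[0,0,0],"jaw":255},{"dp":[0.1,-1.5,-3],"angular":[0,0,0],"jaw":255}]'
python3 -m pendant '[{"dp":[0,-0.7,-2],"angular":[0,0,0],"jaw":255},{"dp":[0,-0.7,-2],"angular":[0,0,0],"jaw":255}]'
```

```text
time: 18.0
ee_pos: [0.5372, -0.1264, 0.1842]
eef_rot: [-0.512, 0.487, -0.488, 0.512]
ft_force: [-0.5, 1.8, 3.0]
width: 0.0006
time: 18.2
ee_pos: [0.5373, -0.1291, 0.1781]
eef_rot: [-0.512, 0.488, -0.488, 0.512]
ft_force: [-0.2, 2.4, 3.3]
width: 0.0005
time: 18.4
ee_pos: [0.5373, -0.1305, 0.1742]
eef_rot: [-0.512, 0.488, -0.488, 0.512]
ft_force: [0.7, 2.1, 4.1]
width: 0.0007
```

```bash
python3 -m pendant '[{"dp":[0,-0.5,-1.5],"angular":[0,0,0],"jaw":255},{"dp":[0,-0.5,-1.5],"angular":[0,0,0],"jaw":255}]'
python3 -m pendant '[{"dp":[0,-0.4,-1.5],"angular":[0,0,0],"jaw":255},{"dp":[0,-0.4,-1.5],"angular":[0,0,0],"jaw":255}]'
python3 -m pendant '[{"dp":[0,-0.4,-1.5],"angular":[0,0,0],"jaw":255},{"dp":[0,-0.4,-1.5],"angular":[0,0,0],"jaw":255}]'
```

```text
time: 18.6
ee_pos: [0.5372, -0.1316, 0.1713]
eef_rot: [-0.512, 0.488, -0.488, 0.512]
ft_force: [1.5, 2.7, 3.1]
width: -0.0
time: 18.8
ee_pos: [0.5373, -0.1324, 0.1683]
eef_rot: [-0.512, 0.488, -0.488, 0.512]
ft_force: [1.8, 2.3, 3.3]
width: 0.0006
time: 19.0
ee_pos: [0.5372, -0.1334, 0.1653]
eef_rot: [-0.512, 0.488, -0.488, 0.512]
ft_force: [2.0, 1.7, 3.2]
width: 0.0004
```

```bash
python3 -m pendant '[{"dp":[0,-0.3,-1.5],"angular":[0,0,0],"jaw":255},{"dp":[0,-0.3,-1.5],"angular":[0,0,0],"jaw":255}]'
python3 -m pendant '[{"dp":[0,-0.3,-1.5],"angular":[0,0,0],"jaw":255},{"dp":[0,-0.3,-1.5],"angular":[0,0,0],"jaw":255}]'
python3 snap.py scene s7
python3 - <<'E'
import cv2; i=cv2.imread("pics/s7.png")[150:270,260:400]; cv2.imwrite("pics/s7z.png",cv2.resize(i,None,fx=5,fy=5,interpolation=cv2.INTER_CUBIC))
E
```

```text
time: 19.2
ee_pos: [0.5372, -0.134, 0.1623]
eef_rot: [-0.512, 0.488, -0.488, 0.512]
ft_force: [2.4, 1.4, 2.9]
width: 0.0002
time: 19.4
ee_pos: [0.5371, -0.1347, 0.1593]
eef_rot: [-0.512, 0.488, -0.488, 0.512]
ft_force: [2.0, -0.2, 3.5]
width: 0.0004
19.45 [ 0.537  -0.1348  0.1591] [[0.049, 0.0, 0.999], [-0.999, -0.0, 0.049], [0.0, -1.0, 0.0]] [1.59 0.77 3.79]
```

View pics/s7z.png

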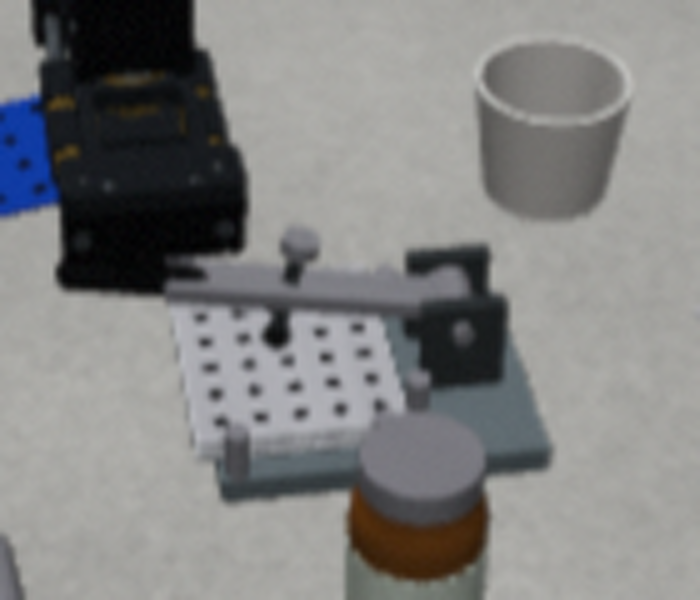

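```bash
python3 -m pendant '[{"dp":[0,-0.2,-1.5],"angular":[0,0,0],"jaw":255},{"dp":[0,-0.2,-1.5],"angular":[0,0,0],"jaw":255}]'
python3 -m pendant '[{"dp":[0,-0.2,-1],"angular":[0,0,0],"jaw":255},{"dp":[0,-0.2,-1],"angular":[0,0,0],"jaw":255}]'
python3 -m pendant '[{"dp":[0,-0.2,-1],"angular":[0,0,0],"jaw":255},{"dp":[0,-0.2,-1],"angular":[0,0,0],"jaw":255}]'
python3 -m pendant '[{"dp":[0,-0.1,-1],"angular":[0,0,0],"jaw":255},{"dp":[0,-0.1,-1],"angular":[0,0,0],"jaw":255}]'
```

```text
time: 19.65
ee_pos: [0.537, -0.1353, 0.1563]
eef_rot: [0.512, -0.488, 0.488, -0.512]
ft_force: [1.7, -1.3, 4.1]
width: 0.0005
time: 19.85
ee_pos: [0.5372, -0.1357, 0.1545]
eef_rot: [-0.512, 0.488, -0.488, 0.512]
ft_force: [0.6, -1.3, 7.9]
width: 0.0005
time: 20.05
ee_pos: [0.5373, -0.1361, 0.1528]
eef_rot: [-0.512, 0.488, -0.488, 0.512]
ft_force: [-0.1, 1.5, 13.2]
width: 0.0006
time: 20.25
ee_pos: [0.5374, -0.1365, 0.1513]
eef_rot: [-0.512, 0.488, -0.488, 0.512]
ft_force: [-2.8, 0.5, 19.5]
width: 0.0006
```

Contact came at TCP z≈0.155. At 19.5 N about 160 mm from the hinge, that is roughly 16 N at the lever's end, which is above the 7–12 N band but under 20 N. I'm backing off now.

```bash
python3 -m pendant '[{"dp":[0,0,2],"angular":[0,0,0],"jaw":255},{"dp":[0,0,3],"angular":[0,0,0],"jaw":255},{"dp":[0,0,8],"angular":[0,0,0],"jaw":255}]'
python3 -m pendant '[{"dp":[0,0,30],"angular":[0,0,0],"jaw":255},{"dp":[0,0,40],"angular":[0,0,0],"jaw":255},{"dp":[0,0,40],"angular":[0,0,0],"jaw":255},{"dp":[0,-10,20],"angular":[0,0,0],"jaw":255},{"dp":[0,0,0],"angular":[0,0,0],"jaw":255},{"dp":[0,0,0],"angular":[0,0,0],"jaw":255}]'
python3 snap.py scene s8; python3 snap.py wrist w8
python3 - <<'E'
import cv2; i=cv2.imread("pics/s8.png")[150:270,260:400]; cv2.imwrite("pics/s8z.png",cv2.resize(i,None,fx=5,fy=5,interpolation=cv2.INTER_CUBIC))
E
```

```text
time: 20.55
ee_pos: [0.536, -0.1357, 0.1626]
eef_rot: [0.512, -0.489, 0.487, -0.511]
ft_force: [-0.2, 0.7, -0.9]
width: 0.0004
time: 21.15
ee_pos: [0.5367, -0.1458, 0.2929]
eef_rot: [-0.512, 0.488, -0.487, 0.512]
ft_force: [-0.1, 0.5, -1.7]
width: 0.0005
21.2 [ 0.5366 -0.1454  0.2923] [[0.049, -0.002, 0.999], [-0.999, 0.001, 0.049], [-0.001, -1.0, -0.001]] [-0.49  0.88 -0.87]
21.25 [ 0.5365 -0.1453  0.2921] [[0.049, -0.002, 0.999], [-0.999, 0.001, 0.049], [-0.001, -1.0, -0.002]] [-0.1  -0.1   0.05]
```

View pics/s8z.png

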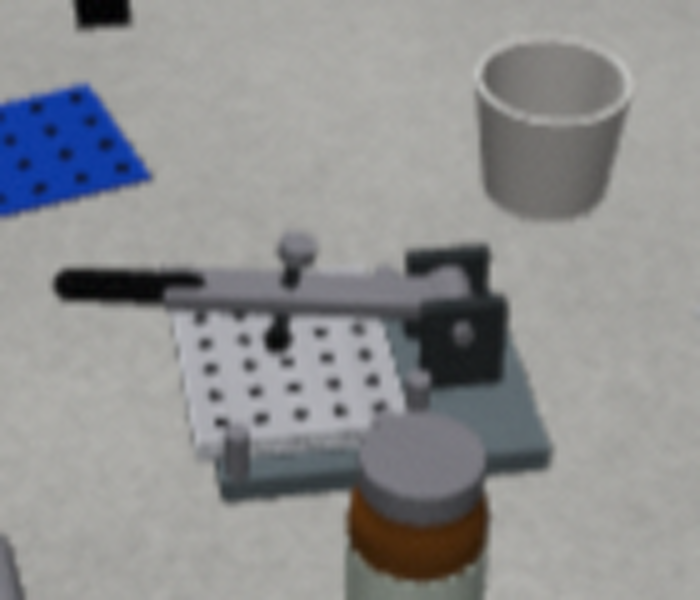

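View pics/w8.png

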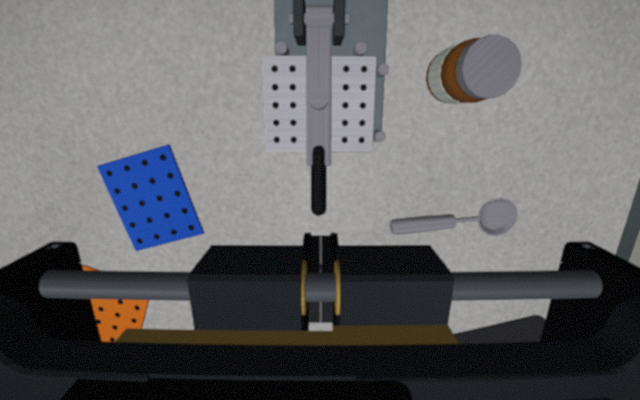

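The lever lies across the stack with its foot on the top screen at (318,103) in the wrist view, and nothing is touching the robot. One last flush check.

Run:
```python
from h import *
w=dict(np.load("w8.npz")); w5=dict(np.load("w5.npz"))
i=w["p"][35:165,250:400,::-1]; cv2.imwrite("pics/w8z.png",cv2.resize(i,None,fx=5,fy=4.5,interpolation=cv2.INTER_CUBIC))
H=holes(w,(265,60,305,148)); H2=holes(w,(336,60,374,148)); print(len(H),len(H2))
A=np.r_[H,H2]; Q=onz(w,A,.03)[:,:2]; r=cv2.minAreaRect((Q*1e4).astype(np.float32)); print("now",np.round(r[0],0)/1e4,np.round(r[1],0),r[2],np.radians(r[2]))
H5=holes(w5,(250,72,388,180)); Q5=onz(w5,H5,.03)[:,:2]; print(len(H5)); 
ok=[k for k in range(len(Q5)) if np.sort(np.linalg.norm(Q5-Q5[k],axis=1))[1]<.0215]
r=cv2.minAreaRect((Q5[ok]*1e4).astype(np.float32)); print("w5",len(ok),np.round(r[0],0)/1e4,np.round(r[1],0),r[2])
```

```text
10 10
now [ 0.532  -0.0674] [940. 741.] 2.592395067214966 0.04524582943536086
31
w5 31 [ 0.5395 -0.0672] [1097.  742.] 2.576508045196533
```

View pics/w8z.png

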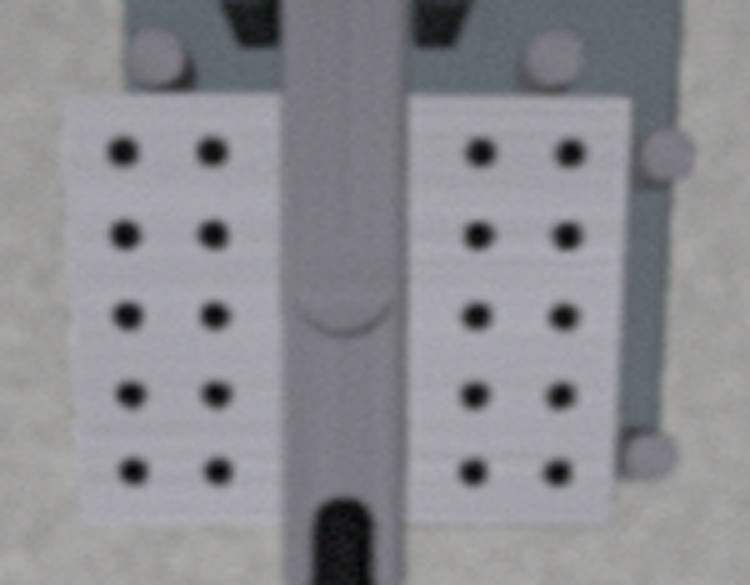

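The hole-grid centre of the top screen is (0.5320, −0.0674) m with yaw 0.045. The pin fit puts the clamp at (0.5321, −0.0675) m with yaw 0.045, so the screen is flush. The arm is clear, so I'm handing in.

```bash
python3 -c "
from bench import *
print(close_job(), read_state()['time'])"
```

```text
the job is handed in; nothing more can be done
the job is handed in; nothing more can be done
```

The job is handed in. I tapped the three screens flush against the far pins (about 11 N) and then the left pins (about 10 N). I then swung the lever over with closed fingers, pressed it onto the stack and backed the arm clear, at about 21 s of the 72 s allowed.

**Checks that agreed**
- **Top screen:** after clamping, its hole-grid centre is (0.5320, −0.0674) m at yaw 0.045. The clamp, fitted from the pins before clamping, is at (0.5321, −0.0675) m and yaw 0.045.
- **Lower screens:** before clamping, the front edge of the stack matched the flush prediction within 1 px. No lower screen stuck out in the wrist view.
- **Lever and bystanders:** the lever is down, judged by eye at about 0.15 rad, with its foot on the top screen. I did not measure the bystanders, but they look undisturbed in the last pictures.

**Checks that missed or disagreed**
- **Press force:** the last press step overshot to 19.5 N at about 160 mm from the hinge. That is about 16 N at the lever's end, above the 7–12 N wanted but under 20 N. I estimate the foot pressed with about 30 N, under the 40 N limit.
- **Grip after release:** I could not measure the grip left after backing off. It relies on the hinge friction holding it.
- **Second far-pin tap:** I skipped it because joint 3 was close to its limit and the arm stopped short. The first tap ended about 2 mm before the forecast position, but the pictures show the edge flush.

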